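# Clamp a whetstone in its holder

## Task

Get the sharpening stone ready for use: push the holder's sliding jaw by its thumb tab, with the fingertips, until the stone is held snugly between both jaws. Then lock the jaw by pushing the wings of the wing nut round clockwise with fingertip strokes until the nut is down tight; do not pinch the nut or lift anything, and leave the knife, the dressing stone and the glasses alone.

Things in the scene. Friction and masses are not known exactly. Their poses are not given: they have to be found in the camera images.
- holder: Whetstone holder, fixed on the worktop: wooden plate 324 x 72 mm (x -46 to 278 mm), top at z = 12 mm. Origin: worktop height, on the axis of the upright 8 mm stud (top z = 49 mm) that carries the wing nut. x runs along the plate to the fixed jaw, z up. Two rails (y = +/-25 mm, x -44 to 28 mm, tops z = 19 mm) guide the sliding jaw's tongue.
- fixed_jaw (a point): Middle of the inner face of the fixed steel jaw, 254 mm from the stud's axis along the holder's x, 21 mm above the worktop; the jaw is 60 mm wide, its top at z = 30 mm.
- sliding_jaw: Loose steel jaw, 0.32 kg, that slides along the holder's x. Origin: underside, middle of the face towards the stone; axes as the holder's. Upstand 12 x 60 mm, 18 mm high; behind it a slotted tongue 40 mm wide, 5 mm thick runs round the stud to the thumb tab. With the stone snug the origin is at x = 74 mm in the holder's frame; it starts 14 to 26 mm short of that.
- thumb_tab (a point): On the outer face of the sliding jaw's upright thumb tab (116 mm behind the jaw's origin), mid-width, 32 mm above the worktop. The tab is 40 mm wide, 5 mm thick, its top 44 mm above the worktop. Push it along the holder's +x; 3 to 12 N move jaw and stone. When home, the tab's inner face is 37 mm from the stud's axis.
- whetstone: Sharpening stone 180 (along x) x 60 x 28 mm, about 0.65 kg, loose on the holder's plate between the jaws; origin in the middle of its underside, top 40 mm above the worktop. It starts a few mm from the fixed jaw and slightly askew; the sliding jaw pushes it home.
- wing_nut (a joint): Angle of the wing nut (rad); grows as it turns clockwise seen from above (tightening), 4 mm down a turn. At 0 its wings lie along the holder's x. It starts between 0 and 3. The washer meets the jaw's tongue at about 9.0; pressure rises to 34 N at the end of travel, 10.4, where the nut stops hard; it is tight from about 9.5. Turning takes 0.05 to 0.08 N m (2 to 4 N on a wing). It stays where left.
- nut_axis (a point): On the nut's axis at the top of its hub (radius 7 to 10 mm); turns with the nut, x along the wings. Two wings, 58 mm tip to tip, 7 mm thick, from radius 7 to 29 mm; near the tips they reach from 7 mm below to 9 mm above this point. It is 35 mm above the worktop when the nut is tight, up to 6 mm higher when loose.
- washer: Round steel washer under the nut, 23 mm across, 2.5 mm thick; it goes up and down with the nut without turning and presses on the jaw's tongue. Origin: its underside, on the stud's axis.
- wing_trailing: The half of both wings (3.4 mm of the thickness) whose faces trail as the nut tightens: the faces to push on. Origin on the nut's axis.
- wing_leading: The other half of both wings, whose faces lead as the nut tightens. Origin on the nut's axis.
- chefs_knife: Chef's knife lying flat near the holder's +y side, 332 mm long, 16 mm high, origin at the root of the blade; x points to its tip. Not to be moved.
- dressing_stone: Small dressing stone 62 x 26 x 22 mm lying near the holder's -y side, origin in the middle of its underside. Not to be moved.
- tumbler_0: Upturned drinking glass, 73 mm wide, 94 mm high, behind the holder; origin in the middle of its underside. Not to be moved.
- tumbler_1: Upturned drinking glass, 79 mm wide, 90 mm high, behind the holder; origin in the middle of its underside. Not to be moved.
There are look-alikes about, which are no part of the job. Of the things that look like the whetstone, the larger one is meant. What is shaped like the sliding_jaw but turquoise is not meant.

How it is judged:
By the outcome, as a careful person would: the job done as asked, in the order asked, and still so for the second after the job is handed in, with the robot touching nothing.
It also fails if it takes over 64 s, if anything falls off the work surface, if the arm or the gripper's body presses on something with over 40 N, if the wrist force passes 120 N, or if a joint passes its speed limit or range.

## Robot

A 7-joint arm with a two-finger parallel gripper is mounted at the origin on a cart in front of the work surface, level with it; the furniture and walls round the work are solid. World frame = base frame: x ahead of the robot, y to its left, z up, the work surface at z = 0. Lengths are in m, angles in rad, forces in N, time in s.
With the tool pointing down it reaches from about 0.425 to 0.925 m from the base axis. Payload 6.8 kg.
Tool frame: the origin (TCP) lies at the very end of the fingers, on their centre line; the grasp point (between the pads) lies 19 mm behind it; z points along the fingers, y is the line along which they close (so a half turn about z gives the same grasp; the last joint's range is limited). The gripper opens to 85 mm and grips with 20 to 120 N. Pads are 22 mm wide; open, the fingers measure 114 mm over their backs; the gripper's body (76 mm by 85 mm) begins 54 mm behind the grasp point. The pads swing forward as they close: fully open they stand 13 mm farther back than shut.
Start: joints at [-1.278, 0.477, 0.022, 1.555, -0.011, 1.109, -0.083], TCP at [0.263, 0.622, 0.231] pointing down, gripper open.
Joint ranges: [-2.96, 2.96], [-0.34, 2.1], [-1.41, 1.46], [0.24, 2.44], [-1.37, 4.51], [0.17, 1.92], [-2.96, 2.96]. Speed limits (rad/s): [2.39, 2.39, 3.14, 3.14, 3.14, 3.14, 3.14].

## Interface

Orientations are given as a unit quaternion [w, x, y, z].
In Python, from station import bot gives the robot as it stands.
- The arm moves only by the tool jog_arm, never from a script. Its argument "motion" is a list of rows, each a list of 7 numbers: the turn, a rotation vector about the tool's x, y, z in rad, then the shift along the tool's x, y, z in mm, then the finger opening in mm, from 0 to 85.4. A call has 1 to 10 rows; each row is the pose to reach, as a shift and turn from the pose commanded when the call began, along the tool's axes at that moment; what a row does not reach only later rows make up. A row lasts 1/8 s, in which the tool goes at most 62.5 mm and 10.7 degrees, less where a joint would pass 70% of its speed; a pose out of reach is approached as far as the arm can. A call with a gripper value outside its range is refused whole. The fingers move at their own pace and stop on an object; "grip_force" is the grip in N (left out, the last holds). Time passes only in rows, so rows that repeat a pose let the fingers close. It gives the time, the measured TCP pose, the force, the opening and the grip force at its end, in the units of the state.
- bot.get_obs(): the state, without advancing time (a new reading comes with each control period).
- bot.read_camera(name): name is "scene" or "top"; returns a dict with "pixels" (400x640x3 uint8, red, green, blue), "camera_matrix" (3x3 intrinsics, pixels), "T" (4x4, takes a point from camera to world coordinates). Camera axes: x right, y down, z forward; pixel columns grow to the right and rows downward; lengths in m; the calibration is good to about 2 mm. A picture is of the moment at which its call begins. There is no depth.
- bot.hand_in(): hands the job in; it is judged then, once.
Trained networks look in a picture, given as the dict that the camera call returned (one of the last four; its "shot" number tells which), for a name from the list of things; names that differ only in an ending like _2 or _b are one class to them, and where a whole thing is asked for, a point or a joint stands for the part that bears it (a point fixed in the world has none). Each returns a list of dicts, best first, with "score" (0 to 1); they miss things now and then, are a little off and sometimes report something else, mostly with a low value. They report only what shows in the picture. A call takes as long as a camera call. They do not tell look-alikes from the thing itself.
- bot.spot_in(thing, picture): "xy" ([column, row] in pixels, amid what is visible of it).
- bot.tip_of(thing, picture): "xy" ([column, row] in pixels: a listed point, or the origin of a listed thing).
The state is a dict: "t": time; "q": joint angles; "joint_vel": joint speeds; "joint_torque": joint torques, N m; "eef_pos": TCP position; "tool_rot": TCP orientation; "contact_force": force on the tool from outside, world axes, zero at the start; "torque": the same for the moment, N m; "gripper_width": opening from 0.0 (shut) to 1.0 (fully open); "grasp_force": force on a finger pad.
Only numpy, scipy, OpenCV 4.12 (cv2) and the standard library are available. Lean on these libraries where they do the work, as an engineer would, in place of code of your own. Each camera call takes 0.05 s, during which the arm holds its last target. There are 200 camera calls.

## Working session

There is one attempt and no reset: what is moved stays moved. The work goes in short steps, Python scripts to look and compute and a tool call to move; the robot and the scene stay as the last step left them, time stands still between calls to the robot, and variables do not carry over. Pictures are saved under pics/ and viewed, at most 10 in all, crops included, and the job is handed in when it is done.

Besides the shell and the picture viewer there is one more tool, called after ">>>" as a command line: name --pt "numbers of a row" for each row, then --argument value for the rest. jog_arm: Moves the arm, as the interface text tells. Its arguments: {"type":"object","properties":{"motion":{"type":"array"},"grip_force":{"type":"number"}},"required":["motion"]}

```bash
mkdir -p pics
cat > h.py <<'E'
import numpy as np, cv2
from station import bot
def ray(p,xy):
    K=p["camera_matrix"];T=np.array(p["T"]);d=T[:3,:3]@np.linalg.inv(K)@np.array([xy[0],xy[1],1.]);return T[:3,3],d
def at_z(p,xy,z):
    o,d=ray(p,xy);return o+d*(z-o[2])/d[2]
def proj(p,X):
    T=np.array(p["T"]);c=T[:3,:3].T@(np.array(X)-T[:3,3]);u=p["camera_matrix"]@c;return u[:2]/u[2]
def save(p,n,box=None,s=1):
    im=p["pixels"][:,:,::-1]
    if box: im=im[box[1]:box[3],box[0]:box[2]]
    cv2.imwrite("pics/"+n,cv2.resize(im,None,fx=s,fy=s,interpolation=cv2.INTER_CUBIC))
E
python3 - <<'E'
from h import *
np.set_printoptions(precision=4,suppress=True)
P={n:bot.read_camera(n) for n in("scene","top")}
im=np.vstack([P[n]["pixels"] for n in P])[:,:,::-1]
cv2.imwrite("pics/a.png",cv2.resize(im,(480,600),interpolation=cv2.INTER_AREA))
save(P["top"],"top.png",s=1.25)
for n,p in P.items():
    print(n,np.array(p["T"])[:3].tolist())
    for th,z in [("holder",0),("fixed_jaw",.021),("sliding_jaw",.012),("thumb_tab",.032),("whetstone",.012),("nut_axis",.04),("washer",.03),("chefs_knife",.008),("dressing_stone",0),("tumbler_0",0),("tumbler_1",0)]:
        for r in bot.tip_of(th,p)[:3]: print(th,np.round(r["xy"],1),round(r["score"],2),at_z(p,r["xy"],z))
E
```

```text
scene [[0.7169206081553612, -0.3935796299967094, 0.5754302012006324, 0.0941661025617997], [-0.6971409949674302, -0.40992831157977794, 0.5881778748823983, -0.5601944273749222], [0.0043903004417220025, -0.8228328227635342, -0.5682665492926937, 0.5475749410069242]]
holder [343.9 246.7] 0.7 [ 0.585  -0.1386  0.    ]
fixed_jaw [323.8 224.4] 0.64 [ 0.5882 -0.0782  0.021 ]
fixed_jaw [249.9 192.2] 0.57 [0.5521 0.1249 0.021 ]
sliding_jaw [245.2 273.2] 0.72 [ 0.3916 -0.0741  0.012 ]
sliding_jaw [325.6 225.1] 0.66 [ 0.5977 -0.0743  0.012 ]
thumb_tab [370.4 243.1] 0.81 [ 0.6003 -0.191   0.032 ]
thumb_tab [261.3 307.6] 0.7 [ 0.3524 -0.1731  0.032 ]
thumb_tab [261.3 237.3] 0.42 [ 0.4618 -0.0336  0.032 ]
whetstone [283.6 209.9] 0.94 [0.5702 0.0281 0.012 ]
whetstone [380.5 314.1] 0.74 [ 0.4932 -0.3034  0.012 ]
nut_axis [342.6 226.7] 0.79 [ 0.5918 -0.1265  0.04  ]
washer [344.6 235.6] 0.74 [ 0.5836 -0.14    0.03  ]
chefs_knife [262.7 239.8] 0.64 [ 0.476  -0.0173  0.008 ]
chefs_knife [378.  225.3] 0.3 [ 0.6804 -0.1475  0.008 ]
dressing_stone [376.2 226.7] 0.59 [ 0.6825 -0.1418  0.    ]
tumbler_0 [450.
[... 870 characters left out ...]
372.2 287.5] 0.87 [ 0.3596 -0.1723  0.032 ]
thumb_tab [374.9 172.9] 0.82 [ 0.6215 -0.1872  0.032 ]
whetstone [419.7 227. ] 0.87 [ 0.4956 -0.2908  0.012 ]
whetstone [281.3 197.2] 0.66 [0.5689 0.0329 0.012 ]
nut_axis [345.6 186.2] 0.68 [ 0.5887 -0.1172  0.04  ]
nut_axis [347.  185.6] 0.47 [ 0.5901 -0.1205  0.04  ]
washer [345.1 187.2] 0.54 [ 0.5883 -0.1168  0.03  ]
chefs_knife [295.4 234.5] 0.95 [ 0.4811 -0.0001  0.008 ]
dressing_stone [351.9 148. ] 0.85 [ 0.6915 -0.1379  0.    ]
tumbler_0 [401.7 118.1] 0.8 [ 0.7675 -0.2634  0.    ]
tumbler_0 [357.8 116.8] 0.79 [ 0.7715 -0.1545  0.    ]
tumbler_1 [401.7 118.1] 0.8 [ 0.7675 -0.2634  0.    ]
tumbler_1 [357.8 116.8] 0.79 [ 0.7715 -0.1545  0.    ]
```

View pics/top.png

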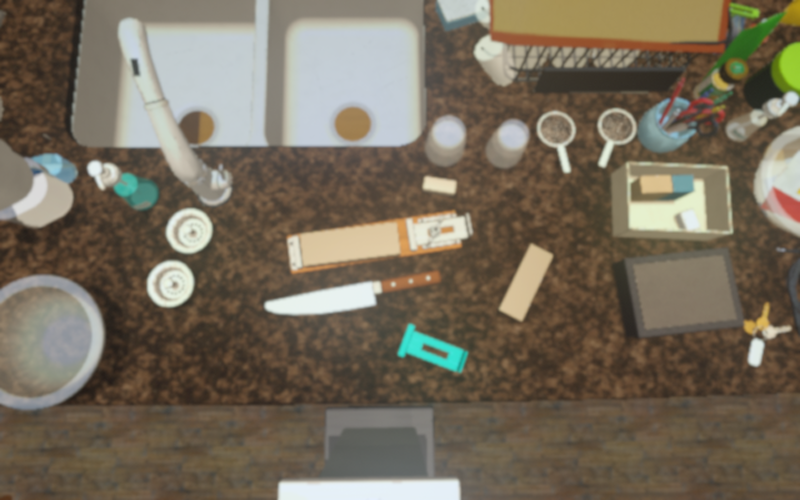

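Run:
```python
from h import *
p=bot.read_camera("scene");q=bot.read_camera("top")
a=p["pixels"][190:290,240:440,::-1];b=q["pixels"][140:240,220:420,::-1]
cv2.imwrite("pics/c.png",cv2.resize(np.vstack([a,b]),None,fx=3,fy=3,interpolation=cv2.INTER_CUBIC))
```

```text
(no output)
```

View pics/c.png

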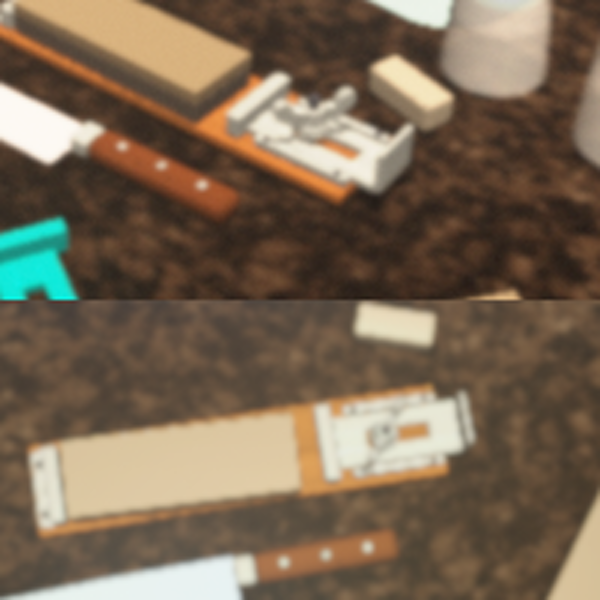

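The real holder with the larger stone is at top px (281,197) to (345,184). The loose stone at (420,227) is smaller and the jaw at (320,273) is turquoise, so both are look-alikes; the crop confirms this. Next I fit the holder pose from the plate outline.

```bash
cat > fit.py <<'E'
from h import *
from scipy.optimize import least_squares
np.set_printoptions(precision=4,suppress=True)
def W(s,P):
    c,n=np.cos(s[2]),np.sin(s[2]);P=np.atleast_2d(np.array(P,float))
    return np.c_[s[0]+c*P[:,0]-n*P[:,1],s[1]+n*P[:,0]+c*P[:,1],P[:,2]]
E
python3 - <<'E'
from fit import *
p=bot.read_camera("scene");q=bot.read_camera("top")
# hand-read corners, top picture, plate top
px=np.array([[432,387],[445,470],[30,447],[40,535]])/3+[220,40]
C=[[-.046,-.036,.012],[-.046,.036,.012],[.278,-.036,.012],[.278,.036,.012]]
s=least_squares(lambda s:np.concatenate([(proj(q,X)-u) for X,u in zip(W(s,C),px)]),[.59,-.12,1.6],loss="soft_l1").x
print("corners",s)
obs=[(q,"holder",[0,0,0]),(q,"fixed_jaw",[.254,0,.021]),(q,"nut_axis",[0,0,.039]),(p,"holder",[0,0,0]),(p,"nut_axis",[0,0,.039]),(p,"fixed_jaw",[.254,0,.021])]
U=[]
for c,t,X in obs:
    r=bot.tip_of(t,c); 
    u=min((np.array(a["xy"]) for a in r),key=lambda a:np.linalg.norm(a-proj(c,W(s,X)[0])),default=proj(c,W(s,X)[0]));U.append(u);print(t,u,u-proj(c,W(s,X)[0]))
s2=least_squares(lambda s:np.concatenate([(proj(c,W(s,X)[0])-u) for (c,t,X),u in zip(obs,U)]+[(proj(q,X)-u) for X,u in zip(W(s,C),px)]),s,loss="soft_l1").x
print("all",s2)
for t in("wing_trailing","wing_leading"):
    for c in(q,p): print(t,[(np.round(a["xy"],1),round(a["score"],2)) for a in bot.spot_in(t,c)[:3]])
tiles=[]
for c in(p,q):
    im=cv2.resize(c["pixels"][:,:,::-1],None,fx=7,fy=7,interpolation=cv2.INTER_CUBIC)
    def L(P,col,cl=True):
        pts=np.array([proj(c,X)*7+3 for X in W(s2,P)]).astype(np.int32);cv2.polylines(im,[pts],cl,col,1)
    L([C[0],C[1],C[3],C[2]],(255,0,0))
    L([[0,0,.012],[0,0,.049]],(0,0,255),False)
    u=(proj(c,W(s2,[0,0,.035])[0])*7).astype(int);tiles.append(im[u[1]-250:u[1]+250,u[0]-200:u[0]+200])
cv2.imwrite("pics/d.png",np.hstack(tiles))
E
```

```text
corners [ 0.5956 -0.1245  1.7187]
holder [348.6 187.5] [1.2984 0.9504]
fixed_jaw [244.5 204.3] [3.7896 2.8842]
nut_axis [345.7 183.8] [-2.9477  0.4648]
holder [342.4 242.7] [0.028  1.6137]
nut_axis [343.3 230.3] [0.1426 4.4622]
fixed_jaw [251.1 189.7] [-0.458  -1.2042]
all [ 0.5941 -0.1257  1.7177]
wing_trailing []
wing_trailing []
wing_leading [(array([326.8, 192.5]), 0.43)]
wing_leading []
```

View pics/d.png

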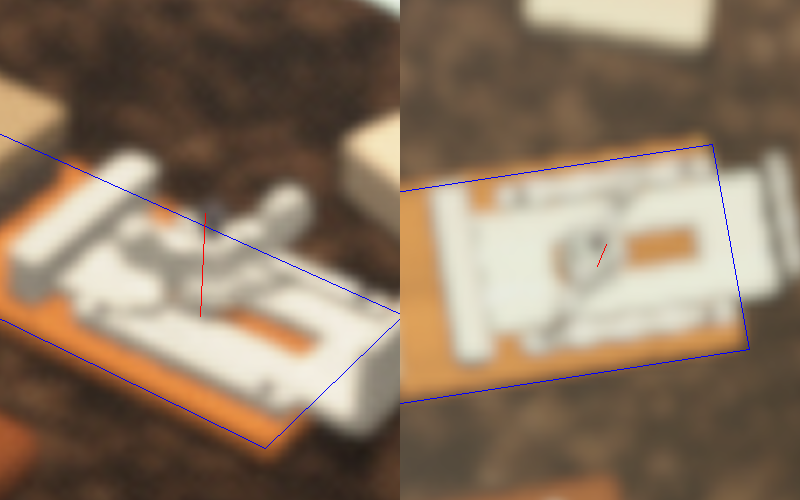

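The plate outline fits to about 1–2 px. The stud top is at (341,225) in the scene picture. The wings run lower-left to upper-right in the top picture, which puts the nut at about 2.3 rad. Now I plan the approach to the tab.

```bash
cat > go.py <<'E'
from fit import *
from scipy.spatial.transform import Rotation as R
S=[.595,-.1255,1.717]
def st():
    o=bot.get_obs();q=np.array(o["tool_rot"]);r=R.from_quat(q[[1,2,3,0]])
    return o,np.array(o["eef_pos"]),r
def show():
    o,p,r=st();Rm=r.as_matrix();d=p[:2]-S[:2];c,n=np.cos(S[2]),np.sin(S[2])
    print("t",round(o["t"],2),"pos",p,"holder-frame mm",np.array([c*d[0]+n*d[1],-n*d[0]+c*d[1],p[2]])*1e3)
    print("tool x",Rm[:,0],"y",Rm[:,1],"yawY_deg",np.degrees(np.arctan2(Rm[1,1],Rm[0,1])),"q",np.array(o["q"]),"F",np.array(o["contact_force"]),"w",o["gripper_width"])
def to(P):
    o,p,r=st();X=W(S,np.array(P)/1e3)[0];print("target",P,X,"tool shift mm",r.inv().apply(X-p)*1e3)
E
python3 -c "
from go import *
show(); to([-75,0,120]); to([-75,0,26]); print('holder yaw deg',np.degrees(S[2]))"
```

```text
t 1.9 pos [0.2634 0.6215 0.2313] holder-frame mm [787.3859 219.2728 231.3265]
tool x [-0.9207  0.3902  0.    ] y [0.3902 0.9207 0.0001] yawY_deg 67.03541679616812 q [-1.2781  0.477   0.0224  1.5554 -0.0115  1.1093 -0.0831] F [ 0.039  -0.7201 -0.2725] w 1.0062428974558626
target [-75, 0, 120] [ 0.6059 -0.1997  0.12  ] tool shift mm [-635.839  -622.5048  111.2654]
target [-75, 0, 26] [ 0.6059 -0.1997  0.026 ] tool shift mm [-635.8417 -622.5114  205.2654]
holder yaw deg 98.37685342396236
```

>>> jog_arm --pt "0 0 -0.546 -636 -622 60 0" --pt "0 0 -0.546 -636 -622 60 0" --pt "0 0 -0.546 -636 -622 60 0" --pt "0 0 -0.546 -636 -622 60 0" --pt "0 0 -0.546 -636 -622 60 0" --pt "0 0 -0.546 -636 -622 60 0" --pt "0 0 -0.546 -636 -622 60 0" --pt "0 0 -0.546 -636 -622 60 0" --pt "0 0 -0.546 -636 -622 60 0" --pt "0 0 -0.546 -636 -622 60 0"

```text
t: 3.15
eef_pos: [0.5045, 0.0443, 0.1896]
tool_rot: [0.001, -0.073, 0.997, 0.0]
contact_force: [1.9, 0.5, -0.3]
gripper_width: 0.001
grasp_force: 0.0
```

```bash
python3 -c "
from go import *
show(); to([-85,0,120])"
```

```text
t 3.15 pos [0.5045 0.0443 0.1896] holder-frame mm [181.2017  64.8006 189.5552]
tool x [-0.9894 -0.145  -0.0012] y [-0.145   0.9894  0.0002] yawY_deg 98.33480586685258 q [-0.3702  0.248   0.1868  2.0079 -0.059   0.8895  1.5644] F [ 1.8529  0.5241 -0.2624] w 0.0013338792366147422
target [-85, 0, 120] [ 0.6074 -0.2096  0.12  ] tool shift mm [ -64.914  -266.1713   69.5658]
```

>>> jog_arm --pt "0 0 0 -65 -266 70 0" --pt "0 0 0 -65 -266 70 0" --pt "0 0 0 -65 -266 70 0" --pt "0 0 0 -65 -266 70 0" --pt "0 0 0 -65 -266 70 0" --pt "0 0 0 -65 -266 70 0" --pt "0 0 0 -65 -266 70 0" --pt "0 0 0 -65 -266 70 0"

```text
t: 4.15
eef_pos: [0.6067, -0.2058, 0.1196]
tool_rot: [0.0, -0.074, 0.997, 0.0]
contact_force: [-0.1, 0.2, -0.2]
gripper_width: 0.002
grasp_force: 0.0
```

Run:
```python
from go import *
show(); to([-85,0,28])
tiles=[]
for n in("scene","top"):
    p=bot.read_camera(n);im=cv2.resize(p["pixels"][:,:,::-1],None,fx=4,fy=4,interpolation=cv2.INTER_CUBIC)
    u=(proj(p,W(S,[-.06,0,.05])[0])*4).astype(int);tiles.append(im[max(0,u[1]-250):u[1]+250,u[0]-200:u[0]+200])
cv2.imwrite("pics/e.png",np.hstack(tiles))
```

```text
t 4.15 pos [ 0.6067 -0.2058  0.1196] holder-frame mm [-81.1548   0.0975 119.6091]
tool x [-0.9892 -0.1469 -0.0006] y [-0.1469  0.9892  0.0008] yawY_deg 98.44745696123886 q [ 0.0517  0.5477  0.2459  1.7506 -0.1689  0.8636  2.0913] F [-0.1273  0.1991 -0.2066] w 0.0021072885428786467
target [-85, 0, 28] [ 0.6074 -0.2096  0.028 ] tool shift mm [-0.0404 -3.9214 91.6059]
```

View pics/e.png

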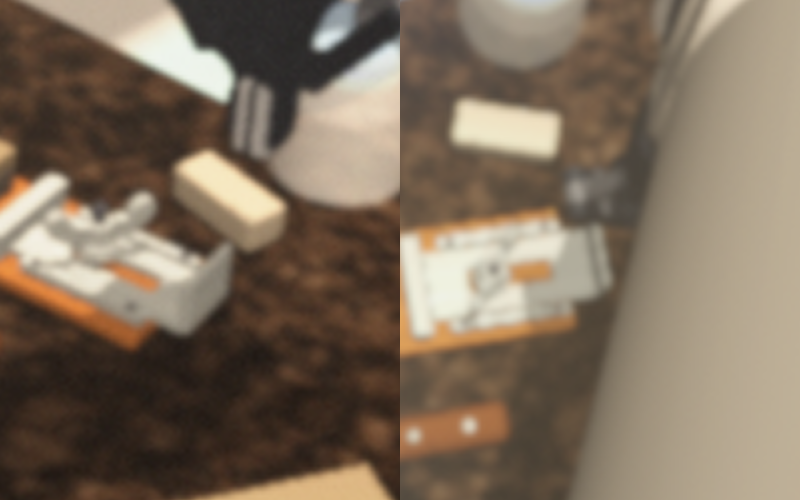

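The fingertips hang behind the tab, clear of the dressing stone (top px about (347,148)). I descend a little farther back.

>>> jog_arm --pt "0 0 0 0 -14 40 0" --pt "0 0 0 0 -14 80 0" --pt "0 0 0 0 -14 93 0" --pt "0 0 0 0 -14 93 0" --pt "0 0 0 0 -8 93 0" --pt "0 0 0 0 -4 93 0" --pt "0 0 0 0 0 93 0" --pt "0 0 0 0 3 93 0" --pt "0 0 0 0 3 93 0"

```text
t: 5.38
eef_pos: [0.6062, -0.2043, 0.0263]
tool_rot: [0.0, -0.073, 0.997, 0.0]
contact_force: [-0.4, -0.5, -0.2]
gripper_width: 0.001
grasp_force: 0.0
```

Run:
```python
from go import *
show()
```

```text
t 5.38 pos [ 0.6062 -0.2043  0.0263] holder-frame mm [-79.5635   0.4367  26.3415]
tool x [-0.9894 -0.1452 -0.0001] y [-0.1452  0.9894  0.0001] yawY_deg 98.34924653126822 q [ 0.074   0.6717  0.2129  1.7932 -0.2063  0.6982  2.1172] F [-0.3668 -0.5333 -0.2402] w 0.000978831185151686
```

>>> jog_arm --pt "0 0 0 0 3 0 0" --pt "0 0 0 0 6 0 0" --pt "0 0 0 0 9 0 0" --pt "0 0 0 0 12 0 0" --pt "0 0 0 0 15 0 0" --pt "0 0 0 0 15 0 0"

```text
t: 6.12
eef_pos: [0.6039, -0.1893, 0.0262]
tool_rot: [-0.0, -0.073, 0.997, 0.0]
contact_force: [-0.8, -0.3, 0.3]
gripper_width: 0.002
grasp_force: 0.2
```

Run:
```python
from go import *
show()
```

```text
t 6.12 pos [ 0.6039 -0.1893  0.0262] holder-frame mm [-64.3968   0.5105  26.2013]
tool x [-0.9894 -0.1451  0.0001] y [-0.1451  0.9894  0.0005] yawY_deg 98.34193001643938 q [ 0.0507  0.6638  0.2131  1.8103 -0.207   0.6894  2.0965] F [-0.7868 -0.3243  0.255 ] w 0.0015584682411901305
```

>>> jog_arm --pt "0 0 0 0 2 0 0" --pt "0 0 0 0 4 0 0" --pt "0 0 0 0 6 0 0" --pt "0 0 0 0 8 0 0"

```text
t: 6.62
eef_pos: [0.6025, -0.183, 0.0263]
tool_rot: [-0.0, -0.072, 0.997, -0.001]
contact_force: [-0.1, -5.9, -1.1]
gripper_width: 0.001
grasp_force: 2.4
```

Run:
```python
from go import *
show()
p=bot.read_camera("scene");u=proj(p,W(S,[-.03,0,.04])[0]).astype(int)
save(p,"f.png",[u[0]-60,u[1]-50,u[0]+60,u[1]+50],5)
```

```text
t 6.62 pos [ 0.6025 -0.183   0.0263] holder-frame mm [-58.015    0.9383  26.298 ]
tool x [-0.9896 -0.1439  0.0001] y [-0.1439  0.9896 -0.0013] yawY_deg 98.27314826662452 q [ 0.0387  0.6597  0.2148  1.8189 -0.2062  0.6843  2.0852] F [-0.1429 -5.9018 -1.0791] w 0.001301753614854568
```

View pics/f.png

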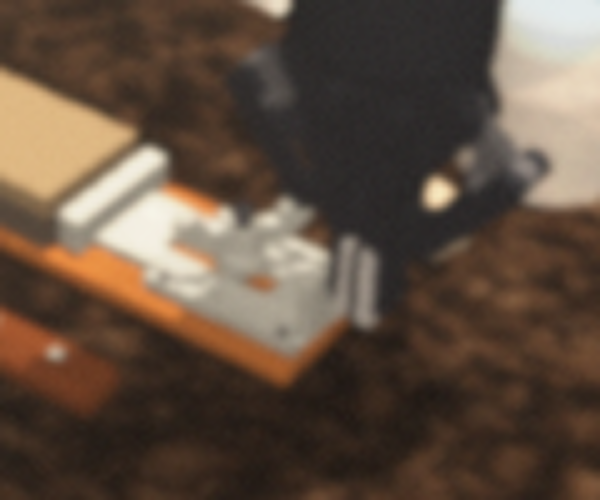

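The jaw is close to the stone and the tab is being pushed at about 6 N. I keep going.

>>> jog_arm --pt "0 0 0 0 2 0 0" --pt "0 0 0 0 4 0 0" --pt "0 0 0 0 6 0 0" --pt "0 0 0 0 6 0 0"

```text
t: 7.18
eef_pos: [0.6026, -0.1801, 0.0271]
tool_rot: [0.001, -0.071, 0.997, -0.002]
contact_force: [1.4, -12.2, -0.1]
gripper_width: -0.001
grasp_force: 5.5
```

>>> jog_arm --pt "0 0 0 0 1 0 0" --pt "0 0 0 0 2 0 0" --pt "0 0 0 0 3 0 0" --pt "0 0 0 0 3 0 0"

```text
t: 7.68
eef_pos: [0.6027, -0.1799, 0.0276]
tool_rot: [0.002, -0.07, 0.998, -0.004]
contact_force: [2.5, -15.5, 1.5]
gripper_width: -0.002
grasp_force: 8.2
```

Run:
```python
from go import *
show()
```

```text
t 7.67 pos [ 0.6027 -0.1799  0.0276] holder-frame mm [-54.9586   0.3535  27.6306]
tool x [-0.9901 -0.1402 -0.0036] y [-0.1402  0.9901 -0.0083] yawY_deg 98.05965403581209 q [ 0.0264  0.6549  0.2204  1.826  -0.2036  0.6764  2.0726] F [  2.497  -15.4656   1.4841] w -0.0021995146143417663
```

>>> jog_arm --pt "0 0 0 0 3 0 0" --pt "0 0 0 0 6 0 0" --pt "0 0 0 0 6 0 0"

```text
t: 8.05
eef_pos: [0.6029, -0.1794, 0.0289]
tool_rot: [0.004, -0.069, 0.998, -0.007]
contact_force: [3.0, -27.0, 2.0]
gripper_width: -0.001
grasp_force: 13.4
```

>>> jog_arm --pt "0 0 0 0 -12 0 0" --pt "0 0 0 0 -25 0 0" --pt "0 0 0 0 -30 0 0" --pt "0 0 0 0 -30 -40 0" --pt "0 0 0 0 -30 -80 15" --pt "0 0 0 0 -30 -80 30"

```text
t: 8.8
eef_pos: [0.6073, -0.1964, 0.1094]
tool_rot: [0.003, -0.073, 0.997, -0.0]
contact_force: [0.2, 0.0, 0.5]
gripper_width: 0.345
grasp_force: 0.0
```

Run:
```python
from go import *
show(); to([0,0,95])
p=bot.read_camera("scene");q=bot.read_camera("top")
for c in (p,q):
  for t,X in(("nut_axis",[0,0,.0395]),("thumb_tab",[-.042,0,.032]),("sliding_jaw",[.074,0,.012])):
    print(t,proj(c,W(S,X)[0]),[(np.round(a["xy"],1),round(a["score"],2)) for a in bot.tip_of(t,c)[:3]])
tiles=[]
for c in(p,q):
    im=cv2.resize(c["pixels"][:,:,::-1],None,fx=6,fy=6,interpolation=cv2.INTER_CUBIC)
    for P in([[0,0,.02],[0,0,.049]],[[.074,-.03,.03],[.074,.03,.03]],[[-.042,-.02,.044],[-.042,.02,.044]]):
        cv2.polylines(im,[np.array([proj(c,X)*6+3 for X in W(S,P)]).astype(np.int32)],False,(0,0,255),1)
    u=(proj(c,W(S,[.02,0,.035])[0])*6).astype(int);tiles.append(im[u[1]-250:u[1]+250,u[0]-200:u[0]+200])
cv2.imwrite("pics/g.png",np.hstack(tiles))
```

```text
t 8.8 pos [ 0.6073 -0.1964  0.1094] holder-frame mm [-71.9436  -1.8435 109.4274]
tool x [-0.9893 -0.1458 -0.0057] y [-0.1458  0.9893 -0.0011] yawY_deg 98.38105705769193 q [ 0.0355  0.5548  0.2473  1.7676 -0.1764  0.835   2.0823] F [0.1911 0.0264 0.4862] w 0.3445439078035091
target [0, 0, 95] [ 0.595  -0.1255  0.095 ] tool shift mm [ 1.9197 71.9595 14.3381]
nut_axis [343.3132 225.9908] [(array([339.7, 228.4]), 0.62), (array([262.1, 240.4]), 0.45)]
thumb_tab [361.0857 237.1778] [(array([360., 236.]), 0.97), (array([263.9, 309.4]), 0.91)]
sliding_jaw [313.6488 223.2115] [(array([247.9, 274. ]), 0.56), (array([315.3, 221.9]), 0.55)]
nut_axis [349.0948 183.5586] [(array([348.1, 184.7]), 0.61)]
thumb_tab [366.5569 181.4883] [(array([364.6, 178.6]), 0.62), (array([240.7, 199.2]), 0.54)]
sliding_jaw [317.349  190.5474] [(array([283.9, 195.1]), 0.69), (array([318.2, 190.7]), 0.68), (array([322.9, 274.5]), 0.65)]
```

View pics/g.png

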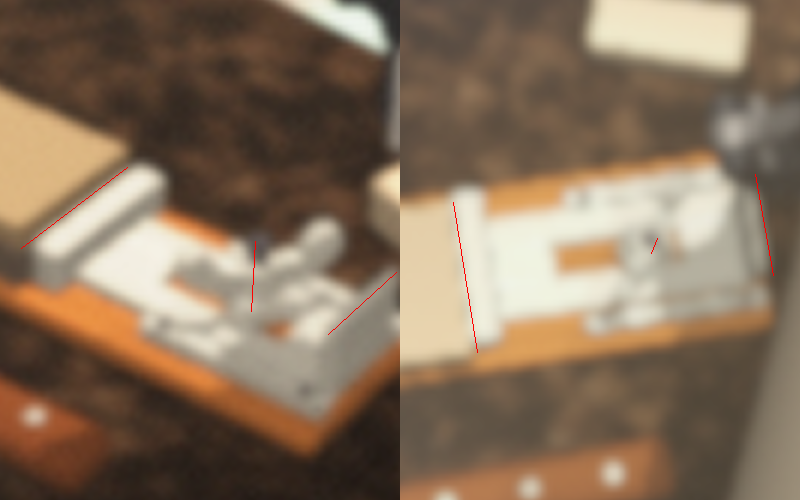

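Jaw and stone are home: the jaw face meets the stone at top px (318,190) and the tab is at (365,180). Next I bring the half-open fingers over the stud, across the wings.

>>> jog_arm --pt "0 0 0.18 -1 50 10 30" --pt "0 0 0.35 -1 74 10 30" --pt "0 0 0.53 -1 74 10 30" --pt "0 0 0.7 -1 74 10 30" --pt "0 0 0.7 -1 74 10 30" --pt "0 0 0.7 -1 74 10 30"

```text
t: 9.95
eef_pos: [0.5951, -0.1235, 0.096]
tool_rot: [-0.0, 0.272, 0.962, -0.0]
contact_force: [0.4, -1.3, -0.3]
gripper_width: 0.358
grasp_force: 0.0
```

```bash
sed -i 's/^S=.*/S=[.597,-.1245,1.717]/' go.py
python3 - <<'E'
from go import *
show(); to([0,0,22])
E
```

```text
t 9.95 pos [ 0.5951 -0.1235  0.096 ] holder-frame mm [ 1.3164  1.7657 95.9847]
tool x [-0.8517  0.5241  0.0004] y [ 0.5241  0.8517 -0.0003] yawY_deg 58.39311248625184 q [-0.2089  0.5556  0.4195  1.8552 -0.3056  0.7948  1.39  ] F [ 0.3906 -1.2718 -0.2997] w 0.3580914189774127
target [0, 0, 22] [ 0.597  -0.1245  0.022 ] tool shift mm [-2.2278  0.1466 73.9838]
```

>>> jog_arm --pt "0 0 0 -2 0 20 30" --pt "0 0 0 -2 0 38 30" --pt "0 0 0 -2 0 52 30" --pt "0 0 0 -2 0 64 30" --pt "0 0 0 -2 0 74 30" --pt "0 0 0 -2 0 74 30"

```text
t: 10.7
eef_pos: [0.5964, -0.1244, 0.0214]
tool_rot: [-0.001, 0.274, 0.962, -0.0]
contact_force: [0.7, 0.1, -0.3]
gripper_width: 0.351
grasp_force: 0.0
```

Run:
```python
from go import *
show()
p=bot.read_camera("scene");u=proj(p,W(S,[0,0,.04])[0]).astype(int)
save(p,"h.png",[u[0]-50,u[1]-50,u[0]+50,u[1]+40],6)
```

```text
t 10.7 pos [ 0.5964 -0.1244  0.0214] holder-frame mm [ 0.1765  0.5517 21.4299]
tool x [-0.85    0.5268  0.0012] y [ 0.5268  0.85   -0.0005] yawY_deg 58.21315637555476 q [-0.164   0.6645  0.3634  1.8777 -0.3628  0.6656  1.4333] F [ 0.6561  0.0734 -0.3052] w 0.3510950412572786
```

View pics/h.png

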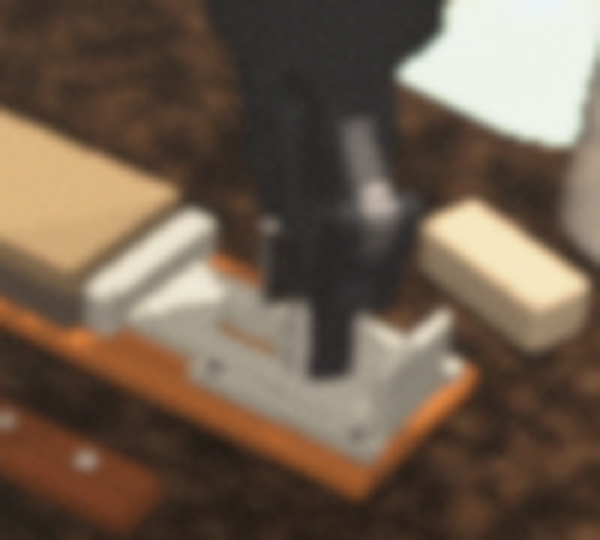

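The fingers stand either side of the stud with nothing touched; the fingertip is at crop (330,370). I start turning clockwise.

>>> jog_arm --pt "0 0 0.15 0 0 0 30" --pt "0 0 0.3 0 0 0 30" --pt "0 0 0.45 0 0 0 30" --pt "0 0 0.6 0 0 0 30" --pt "0 0 0.75 0 0 0 30" --pt "0 0 0.9 0 0 0 30" --pt "0 0 1.05 0 0 0 30" --pt "0 0 1.2 0 0 0 30"

```text
t: 11.75
eef_pos: [0.5969, -0.1258, 0.0229]
tool_rot: [0.001, 0.771, 0.637, -0.0]
contact_force: [-0.5, -3.1, -1.5]
gripper_width: 0.35
grasp_force: 1.4
```

Run:
```python
from go import *
show(); print(bot.get_obs()["torque"])
```

```text
t 11.75 pos [ 0.5969 -0.1258  0.0229] holder-frame mm [-1.2303  0.317  22.9276]
tool x [ 0.1884  0.9821 -0.0013] y [ 0.9821 -0.1884  0.001 ] yawY_deg -10.857655517084172 q [-0.3751  0.7482  0.6742  1.8917 -0.6766  0.7428  0.4989] F [-0.4551 -3.1443 -1.5142] w 0.3502917906258763
[-0.7168  0.2502  0.0953]
```

>>> jog_arm --pt "0 0 0.16 0 0 0 30" --pt "0 0 0.32 0 0 0 30" --pt "0 0 0.48 0 0 0 30" --pt "0 0 0.64 0 0 0 30" --pt "0 0 0.8 0 0 0 30" --pt "0 0 0.96 0 0 0 30" --pt "0 0 1.12 0 0 0 30" --pt "0 0 1.28 0 0 0 30" --pt "0 0 1.4 0 0 0 30"

```text
t: 12.88
eef_pos: [0.5965, -0.1243, 0.0225]
tool_rot: [-0.0, 1.0, -0.009, -0.0]
contact_force: [-1.7, -0.9, -0.6]
gripper_width: 0.352
grasp_force: 1.4
```

Run:
```python
from go import *
show(); to([0,0,22]);print(bot.get_obs()["torque"])
```

```text
t 12.88 pos [ 0.5965 -0.1243  0.0225] holder-frame mm [ 0.3019  0.4516 22.4656]
tool x [ 0.9999 -0.0171 -0.0006] y [-0.0171 -0.9999 -0.0004] yawY_deg -90.97933522676703 q [-0.5576  0.9167  0.9904  1.9027 -0.9919  0.9158 -0.6467] F [-1.6736 -0.8681 -0.5878] w 0.35213752814073374
target [0, 0, 22] [ 0.597  -0.1245  0.022 ] tool shift mm [0.495  0.2247 0.4652]
[-0.1668  0.4033  0.0449]
```

>>> jog_arm --pt "0 0 0.16 0 0 0 30" --pt "0 0 0.32 0 0 0 30" --pt "0 0 0.48 0 0 0 30" --pt "0 0 0.64 0 0 0 30" --pt "0 0 0.8 0 0 0 30" --pt "0 0 0.96 0 0 0 30" --pt "0 0 1.1 0 0 0 30" --pt "0 0 1.1 0 0 0 30"

```text
t: 13.88
eef_pos: [0.5968, -0.1246, 0.0223]
tool_rot: [0.0, 0.849, -0.528, 0.0]
contact_force: [-1.9, -0.4, -1.5]
gripper_width: 0.352
grasp_force: 1.0
```

Run:
```python
from go import *
show(); to([0,0,22]);print(bot.get_obs()["torque"])
```

```text
t 13.88 pos [ 0.5968 -0.1246  0.0223] holder-frame mm [-0.0816  0.1887 22.3011]
tool x [ 0.4432 -0.8964  0.0004] y [-0.8964 -0.4432  0.0005] yawY_deg -153.69460263932066 q [-0.6365  1.0684  1.1794  1.9064 -1.1681  1.0763 -1.6173] F [-1.8623 -0.37   -1.5178] w 0.35189877389508
target [0, 0, 22] [ 0.597  -0.1245  0.022 ] tool shift mm [-0.0197 -0.2048  0.3009]
[-0.3024  0.2338  0.0213]
```

>>> jog_arm --pt "0 0 0.16 0 0 0 30" --pt "0 0 0.32 0 0 0 30" --pt "0 0 0.48 0 0 0 30" --pt "0 0 0.64 0 0 0 30" --pt "0 0 0.7 0 0 0 30" --pt "0 0 0.7 0 0 0 30"

```text
t: 14.62
eef_pos: [0.5968, -0.1247, 0.0224]
tool_rot: [-0.0, -0.618, 0.786, -0.0]
contact_force: [-1.7, -3.4, -0.8]
gripper_width: 0.352
grasp_force: 1.3
```

Run:
```python
from go import *
show(); to([0,0,22]);print(bot.get_obs()["torque"])
```

```text
t 14.62 pos [ 0.5968 -0.1247  0.0224] holder-frame mm [-0.1593  0.252  22.3545]
tool x [-0.237  -0.9715  0.0004] y [-0.9715  0.237   0.0002] yawY_deg 166.28759121992206 q [-0.6633  1.1552  1.2701  1.9078 -1.2485  1.1708 -2.2663] F [-1.7274 -3.4247 -0.7992] w 0.3516925866952866
target [0, 0, 22] [ 0.597  -0.1245  0.022 ] tool shift mm [-0.2425 -0.1737  0.3544]
[-0.5431  0.3311  0.0707]
```

>>> jog_arm --pt "0 0 -0.08 0 0 0 30" --pt "0 0 -0.12 0 0 -20 30" --pt "0 0 -0.12 0 0 -38 30" --pt "0 0 -0.3 0 0 -38 30" --pt "0 0 -0.48 0 0 -38 30" --pt "0 0 -0.66 0 0 -38 30" --pt "0 0 -0.84 0 0 -38 30" --pt "0 0 -1.02 0 0 -38 30" --pt "0 0 -1.2 0 0 -38 30" --pt "0 0 -1.38 0 0 -38 30"

```text
t: 15.88
eef_pos: [0.5975, -0.1248, 0.0619]
tool_rot: [-0.0, 0.977, -0.212, 0.001]
contact_force: [-0.2, -0.6, 0.2]
gripper_width: 0.353
grasp_force: 0.0
```

>>> jog_arm --pt "0 0 -0.18 0 0 0 30" --pt "0 0 -0.36 0 0 0 30" --pt "0 0 -0.54 0 0 0 30" --pt "0 0 -0.72 0 0 0 30" --pt "0 0 -0.9 0 0 0 30" --pt "0 0 -1.08 0 0 0 30" --pt "0 0 -1.26 0 0 0 30" --pt "0 0 -1.44 0 0 0 30" --pt "0 0 -1.62 0 0 0 30" --pt "0 0 -1.8 0 0 0 30"

```text
t: 17.12
eef_pos: [0.5974, -0.1254, 0.0619]
tool_rot: [0.001, 0.774, 0.633, 0.0]
contact_force: [0.1, -0.7, 0.5]
gripper_width: 0.354
grasp_force: 0.0
```

>>> jog_arm --pt "0 0 -0.18 0 0 0 30" --pt "0 0 -0.36 0 0 0 30" --pt "0 0 -0.4 0 0 0 30" --pt "0 0 -0.4 0 0 0 30"

```text
t: 17.62
eef_pos: [0.5971, -0.1249, 0.061]
tool_rot: [0.0, 0.636, 0.772, 0.0]
contact_force: [1.0, -0.6, 0.1]
gripper_width: 0.347
grasp_force: 0.0
```

Run:
```python
from go import *
show(); to([0,0,22])
```

```text
t 17.62 pos [ 0.5971 -0.1249  0.061 ] holder-frame mm [-0.4541 -0.0331 60.9948]
tool x [-0.1915  0.9815 -0.0003] y [0.9815 0.1915 0.0009] yawY_deg 11.041028925735802 q [-0.3387  0.6602  0.6142  1.8763 -0.531   0.7725  0.76  ] F [ 1.0476 -0.5856  0.0582] w 0.34741828686572346
target [0, 0, 22] [ 0.597  -0.1245  0.022 ] tool shift mm [ 0.4668 -0.046  38.9947]
```

>>> jog_arm --pt "0 0 0 0 0 14 30" --pt "0 0 0 0 0 28 30" --pt "0 0 0 0 0 40 30" --pt "0 0 0 0 0 40 30"

```text
t: 18.12
eef_pos: [0.5964, -0.1244, 0.0189]
tool_rot: [-0.001, 0.635, 0.773, -0.0]
contact_force: [0.5, -0.1, -0.0]
gripper_width: 0.349
grasp_force: 0.0
```

>>> jog_arm --pt "0 0 0.16 0 0 0 30" --pt "0 0 0.32 0 0 0 30" --pt "0 0 0.48 0 0 0 30" --pt "0 0 0.64 0 0 0 30" --pt "0 0 0.8 0 0 0 30" --pt "0 0 0.96 0 0 0 30" --pt "0 0 1.12 0 0 0 30" --pt "0 0 1.28 0 0 0 30" --pt "0 0 1.4 0 0 0 30"

```text
t: 19.25
eef_pos: [0.5959, -0.1248, 0.0193]
tool_rot: [0.0, 0.984, 0.18, -0.001]
contact_force: [-2.2, -1.5, -2.6]
gripper_width: 0.353
grasp_force: 1.4
```

>>> jog_arm --pt "0 0 0.16 0 0 0 30" --pt "0 0 0.32 0 0 0 30" --pt "0 0 0.48 0 0 0 30" --pt "0 0 0.64 0 0 0 30" --pt "0 0 0.8 0 0 0 30" --pt "0 0 0.96 0 0 0 30" --pt "0 0 1.12 0 0 0 30" --pt "0 0 1.2 0 0 0 30"

```text
t: 20.25
eef_pos: [0.5962, -0.1248, 0.0191]
tool_rot: [0.001, 0.914, -0.406, -0.001]
contact_force: [-0.3, -0.7, -1.2]
gripper_width: 0.35
grasp_force: 1.4
```

Run:
```python
from go import *
show(); to([0,0,22]);print(bot.get_obs()["torque"])
```

```text
t 20.25 pos [ 0.5962 -0.1248  0.0191] holder-frame mm [-0.1695  0.8146 19.1394]
tool x [ 0.6698 -0.7426 -0.0004] y [-0.7426 -0.6698  0.0021] yawY_deg -137.95153541378036 q [-0.6178  1.0308  1.1284  1.9065 -1.1288  1.0285 -1.3686] F [-0.3057 -0.6975 -1.1924] w 0.3497846638768975
target [0, 0, 22] [ 0.597  -0.1245  0.022 ] tool shift mm [ 0.3094 -0.7661 -2.8623]
[-0.1943  0.1137  0.0706]
```

>>> jog_arm --pt "0 0 0.16 0 0 -1 30" --pt "0 0 0.32 0 0 -1 30" --pt "0 0 0.48 0 0 -1 30" --pt "0 0 0.64 0 0 -1 30" --pt "0 0 0.8 0 0 -1 30" --pt "0 0 0.96 0 0 -1 30" --pt "0 0 1.1 0 0 -1 30" --pt "0 0 1.1 0 0 -1 30"

```text
t: 21.25
eef_pos: [0.5962, -0.1248, 0.0203]
tool_rot: [-0.001, -0.568, 0.823, 0.0]
contact_force: [-1.6, -1.3, -1.1]
gripper_width: 0.351
grasp_force: 0.7
```

Run:
```python
from go import *
show(); to([0,0,22]);print(bot.get_obs()["torque"])
```

```text
t 21.25 pos [ 0.5962 -0.1248  0.0203] holder-frame mm [-0.2238  0.8093 20.3028]
tool x [-0.3537 -0.9353  0.0016] y [-0.9353  0.3537  0.0013] yawY_deg 159.28443239523264 q [-0.6651  1.1677  1.2775  1.9085 -1.2586  1.1799 -2.3828] F [-1.562  -1.2741 -1.1497] w 0.3505068985106864
target [0, 0, 22] [ 0.597  -0.1245  0.022 ] tool shift mm [-0.5864 -0.5961 -1.6989]
[-0.2129  0.297  -0.0197]
```

>>> jog_arm --pt "0 0 -0.08 0 0 0 30" --pt "0 0 -0.12 0 0 -20 30" --pt "0 0 -0.12 0 0 -40 30" --pt "0 0 -0.3 0 0 -40 30" --pt "0 0 -0.48 0 0 -40 30" --pt "0 0 -0.66 0 0 -40 30" --pt "0 0 -0.84 0 0 -40 30" --pt "0 0 -1.02 0 0 -40 30" --pt "0 0 -1.2 0 0 -40 30" --pt "0 0 -1.38 0 0 -40 30"

```text
t: 22.5
eef_pos: [0.5974, -0.1249, 0.063]
tool_rot: [-0.0, 0.963, -0.271, 0.001]
contact_force: [0.3, -0.7, 0.7]
gripper_width: 0.348
grasp_force: 0.0
```

>>> jog_arm --pt "0 0 -0.18 0 0 0 30" --pt "0 0 -0.36 0 0 0 30" --pt "0 0 -0.54 0 0 0 30" --pt "0 0 -0.72 0 0 0 30" --pt "0 0 -0.9 0 0 0 30" --pt "0 0 -1.08 0 0 0 30" --pt "0 0 -1.26 0 0 0 30" --pt "0 0 -1.44 0 0 0 30" --pt "0 0 -1.62 0 0 0 30" --pt "0 0 -1.8 0 0 0 30"

```text
t: 23.75
eef_pos: [0.5972, -0.1255, 0.0629]
tool_rot: [0.001, 0.811, 0.586, 0.0]
contact_force: [0.1, -0.5, -0.4]
gripper_width: 0.35
grasp_force: 0.0
```

>>> jog_arm --pt "0 0 -0.18 0 0 0 30" --pt "0 0 -0.36 0 0 0 30" --pt "0 0 -0.36 0 0 0 30" --pt "0 0 -0.36 0 0 0 30"

```text
t: 24.25
eef_pos: [0.5971, -0.125, 0.062]
tool_rot: [0.0, 0.696, 0.718, 0.0]
contact_force: [-0.2, -0.3, 0.6]
gripper_width: 0.35
grasp_force: 0.0
```

Run:
```python
from go import *
show(); to([0,0,20])
```

```text
t 24.25 pos [ 0.5971 -0.125   0.062 ] holder-frame mm [-0.4717 -0.0016 61.97  ]
tool x [-0.0318  0.9995 -0.0003] y [0.9995 0.0318 0.0008] yawY_deg 1.8228063597679407 q [-0.3586  0.6682  0.6442  1.8772 -0.5562  0.7818  0.6211] F [-0.2154 -0.3145  0.5996] w 0.35033426662624123
target [0, 0, 20] [ 0.597  -0.1245  0.02  ] tool shift mm [ 0.4822 -0.0892 41.9698]
```

>>> jog_arm --pt "0 0 0 0 0 14 30" --pt "0 0 0 0 0 28 30" --pt "0 0 0 0 0 40 30" --pt "0 0 0 0 0 40 30"

```text
t: 24.75
eef_pos: [0.5963, -0.1245, 0.0199]
tool_rot: [-0.001, 0.694, 0.72, -0.001]
contact_force: [1.0, 0.1, -0.3]
gripper_width: 0.354
grasp_force: 0.0
```

>>> jog_arm --pt "0 0 0.15 0 0 0 30" --pt "0 0 0.3 0 0 0 30" --pt "0 0 0.45 0 0 0 30" --pt "0 0 0.6 0 0 0 30" --pt "0 0 0.7 0 0 0 30" --pt "0 0 0.8 0 0 0 30"

```text
t: 25.5
eef_pos: [0.596, -0.1252, 0.0213]
tool_rot: [-0.0, 0.921, 0.391, -0.001]
contact_force: [-3.0, -1.2, 0.4]
gripper_width: 0.353
grasp_force: 1.5
```

Run:
```python
from go import *
show();print(bot.get_obs()["torque"])
```

```text
t 25.5 pos [ 0.596  -0.1252  0.0213] holder-frame mm [-0.5388  1.0515 21.2868]
tool x [ 0.6947  0.7193 -0.0013] y [ 0.7193 -0.6947 -0.0006] yawY_deg -44.00261441823073 q [-0.4486  0.8027  0.7923  1.8971 -0.7993  0.7944  0.0221] F [-3.03   -1.1628  0.3586] w 0.3528593266625355
[-0.2807  0.4843 -0.0087]
```

>>> jog_arm --pt "0 0 0.1 0 0 0 30" --pt "0 0 0.2 0 0 0 30" --pt "0 0 0.3 0 0 0 30" --pt "0 0 0.3 0 0 0 30"

```text
t: 26.0
eef_pos: [0.5962, -0.1248, 0.0211]
tool_rot: [0.0, 0.968, 0.251, -0.001]
contact_force: [-2.2, -1.2, 0.1]
gripper_width: 0.348
grasp_force: 1.0
```

>>> jog_arm --pt "0 0 0.1 0 0 0 30" --pt "0 0 0.2 0 0 0 30" --pt "0 0 0.2 0 0 0 30"

```text
t: 26.38
eef_pos: [0.5963, -0.1245, 0.021]
tool_rot: [-0.0, 0.988, 0.154, -0.001]
contact_force: [-3.1, -0.7, 0.2]
gripper_width: 0.352
grasp_force: 1.0
```

Run:
```python
from go import *
show();print(bot.get_obs()["torque"])
```

```text
t 26.38 pos [ 0.5963 -0.1245  0.021 ] holder-frame mm [ 0.0993  0.6428 21.0205]
tool x [ 0.9526  0.3043 -0.0011] y [ 0.3043 -0.9526 -0.0003] yawY_deg -72.28325058281912 q [-0.5126  0.8637  0.9033  1.9005 -0.9108  0.8566 -0.383 ] F [-3.0979 -0.6627  0.2229] w 0.352312853802513
[-0.0638  0.5366  0.0649]
```

>>> jog_arm --pt "0 0 0.1 0 0 0 30" --pt "0 0 0.2 0 0 0 30" --pt "0 0 0.2 0 0 0 30"

```text
t: 26.75
eef_pos: [0.5966, -0.1242, 0.021]
tool_rot: [-0.0, 0.998, 0.055, -0.0]
contact_force: [-1.1, 1.0, 0.6]
gripper_width: 0.35
grasp_force: 0.9
```

>>> jog_arm --pt "0 0 0.1 0 0 0 30" --pt "0 0 0.15 0 0 0 30" --pt "0 0 0.15 0 0 0 30"

```text
t: 27.12
eef_pos: [0.5967, -0.1242, 0.0211]
tool_rot: [-0.0, 1.0, -0.02, -0.0]
contact_force: [-2.7, -0.8, -1.1]
gripper_width: 0.352
grasp_force: 4.9
```

Run:
```python
from go import *
show();print(bot.get_obs()["torque"])
```

```text
t 27.12 pos [ 0.5967 -0.1242  0.0211] holder-frame mm [ 0.2974  0.2759 21.0687]
tool x [ 0.9992 -0.039  -0.0007] y [-0.039  -0.9992 -0.0003] yawY_deg -92.23641995830774 q [-0.5502  0.9098  0.9755  1.9022 -0.9815  0.9049 -0.6771] F [-2.6707 -0.7754 -1.1135] w 0.3519666011288951
[-0.0731  0.6237  0.1851]
```

The pad force jumped to 4.9 N and the moment to 0.19 N m, so the nut is at its stop. I back off, lift clear and check.

>>> jog_arm --pt "0 0 -0.15 0 0 0 30" --pt "0 0 -0.25 0 0 0 30" --pt "0 0 -0.25 0 0 -30 30" --pt "0 0 -0.25 0 0 -80 30" --pt "0 0 -0.25 0 0 -140 30" --pt "0 0 -0.25 0 0 -180 30" --pt "0 0 -0.25 60 0 -180 30" --pt "0 0 -0.25 110 0 -180 30" --pt "0 0 -0.25 110 0 -180 30"

```text
t: 28.25
eef_pos: [0.7104, -0.1283, 0.201]
tool_rot: [0.001, 0.994, 0.107, 0.001]
contact_force: [-0.8, 0.2, -0.7]
gripper_width: 0.352
grasp_force: 0.0
```

Run:
```python
from go import *
show()
tiles=[]
for n in("scene","top"):
    c=bot.read_camera(n);im=cv2.resize(c["pixels"][:,:,::-1],None,fx=6,fy=6,interpolation=cv2.INTER_CUBIC)
    u=(proj(c,W(S,[.02,0,.035])[0])*6).astype(int);tiles.append(im[u[1]-250:u[1]+250,u[0]-200:u[0]+200])
cv2.imwrite("pics/i.png",np.hstack(tiles))
```

```text
t 28.25 pos [ 0.7104 -0.1283  0.201 ] holder-frame mm [ -20.2964 -111.6431  200.955 ]
tool x [0.9773 0.212  0.0023] y [ 0.212  -0.9773  0.0013] yawY_deg -77.76261174931255 q [-0.5148  0.8318  1.0773  1.5059 -0.7539  1.2576 -0.6957] F [-0.8161  0.175  -0.6918] w 0.35211862291501034
```

View pics/i.png

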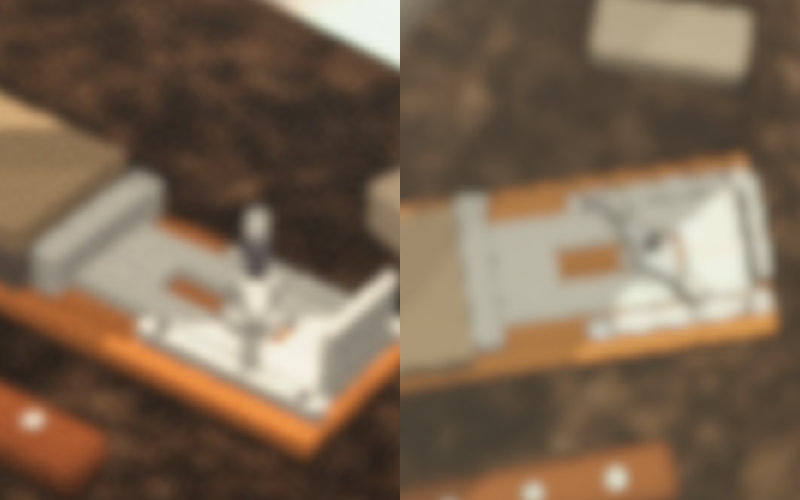

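The wings now lie at top-crop (590,190)–(690,300), an angle of about 10.4 rad. The stud stands proud of the nut, and the jaw is flush with the stone at (462,270).

```bash
python3 -c "
from station import bot
print(bot.hand_in())"
```

```text
the job is handed in; nothing more can be done
None
```

The stone is snug between both jaws, the wing nut is down to its stop at about 10.4 rad, the knife, dressing stone and glasses were left alone, and the job was handed in at about 28 s with the arm clear.

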